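Unstack the topping tubs into their colour-coded holders

TASK

Four sealed topping tubs have come to the line stacked crosswise on a tray. Take the stack apart and set each tub, lid up, in the holder whose colour matches its lid, lying flat on the holder's floor inside its walls. Keep every tub upright on the way, and leave the shaker and the bowl where they stand.

Things in the scene. Friction and masses are not known exactly. Their poses are not given: they have to be found in the camera images.
- tub_red: closed rectangular food tub, white body with a red lid, 170 long (its x) x 50 wide (its y) x 48 mm high, straight sides, rigid, about 0.35 kg (0.25 to 0.47); origin at the centre of its underside, z up. Starts in the lower layer of the stack: two tubs lie parallel, 92 mm between their centre lines, on the 3 mm floor of a fixed flat black tray (240 x 240 mm, rim 10 mm high); the two upper tubs lie across them. Either end may point either way in the holder.
- tub_yellow: closed rectangular food tub, white body with a yellow lid, 170 long (its x) x 50 wide (its y) x 48 mm high, straight sides, rigid, about 0.35 kg (0.25 to 0.47); origin at the centre of its underside, z up. Starts in the upper layer of the stack, underside 51 mm above the work surface: two tubs lie parallel, 92 mm between their centre lines, across the two lower tubs. Either end may point either way in the holder.
- tub_green: closed rectangular food tub, white body with a green lid, 170 long (its x) x 50 wide (its y) x 48 mm high, straight sides, rigid, about 0.35 kg (0.25 to 0.47); origin at the centre of its underside, z up. Starts in the lower layer of the stack: two tubs lie parallel, 92 mm between their centre lines, on the 3 mm floor of a fixed flat black tray (240 x 240 mm, rim 10 mm high); the two upper tubs lie across them. Either end may point either way in the holder.
- tub_blue: closed rectangular food tub, white body with a blue lid, 170 long (its x) x 50 wide (its y) x 48 mm high, straight sides, rigid, about 0.35 kg (0.25 to 0.47); origin at the centre of its underside, z up. Starts in the upper layer of the stack, underside 51 mm above the work surface: two tubs lie parallel, 92 mm between their centre lines, across the two lower tubs. Either end may point either way in the holder.
- holder_red: fixed open steel holder with a red floor liner and red end tabs, the place of the red-lidded tub: inside 184 (its x) x 66 mm (its y), walls 3 mm thick and 14 mm high above the work surface, tabs 10 mm wide at the two ends (210 mm over all), liner surface 4 mm above the work surface; origin at the centre of its underside, on the work surface, z up
- holder_yellow: fixed open steel holder with a yellow floor liner and yellow end tabs, the place of the yellow-lidded tub: inside 184 (its x) x 66 mm (its y), walls 3 mm thick and 14 mm high above the work surface, tabs 10 mm wide at the two ends (210 mm over all), liner surface 4 mm above the work surface; origin at the centre of its underside, on the work surface, z up
- holder_green: fixed open steel holder with a green floor liner and green end tabs, the place of the green-lidded tub: inside 184 (its x) x 66 mm (its y), walls 3 mm thick and 14 mm high above the work surface, tabs 10 mm wide at the two ends (210 mm over all), liner surface 4 mm above the work surface; origin at the centre of its underside, on the work surface, z up
- holder_blue: fixed open steel holder with a blue floor liner and blue end tabs, the place of the blue-lidded tub: inside 184 (its x) x 66 mm (its y), walls 3 mm thick and 14 mm high above the work surface, tabs 10 mm wide at the two ends (210 mm over all), liner surface 4 mm above the work surface; origin at the centre of its underside, on the work surface, z up
- shaker: bystander: loose round aluminium shaker, 60 mm diameter, 80 mm high; origin at the centre of its underside
- bowl: bystander: loose white ceramic bowl, 110 mm diameter, 50 mm high; origin at the centre of its underside
There are look-alikes about, which are no part of the job. What is shaped like the tub_blue but grey or orange is not meant.

How it is judged:
By the outcome, as a careful person would: the job done as asked, in the order asked, and still so for the second after the job is handed in, with the robot touching nothing.
It also fails if it takes over 99 s, if anything falls off the work surface, if the arm or the gripper's body presses on something with over 40 N, if the wrist force passes 120 N, or if a joint passes its speed limit or range.

ROBOT

A 6-joint arm with a two-finger parallel gripper is mounted at the origin on the work surface. World frame = base frame: x ahead of the robot, y to its left, z up, the work surface at z = 0. Lengths are in m, angles in rad, forces in N, time in s.
With the tool pointing down it reaches from about 0.325 to 0.775 m from the base axis. Payload 5.5 kg.
Tool frame: the origin (TCP) lies midway between the tips of the shut fingers; the grasp point (between the pads) lies ctrl.grip_point_offset behind it (ctrl.grip_point_offset is the distance from the TCP to the grasp point, in m); z points along the fingers, y is the direction in which the jaws open and shut (so a half turn about z gives the same grasp; the last joint's range is limited). The gripper opens to 85 mm and grips with 20 to 120 N. Pads are 22 mm wide; open, the fingers measure 114 mm over their backs; the gripper's body (76 mm by 85 mm) begins 54 mm behind the grasp point. The pads swing forward as they close: fully open they stand 13 mm farther back than shut.
Start: joints at [1.27, 0.091, 1.231, -0, 1.82, -0.057], TCP at [0.145, 0.582, 0.231] pointing down, gripper open.
Joint ranges: [-2.87, 2.87], [-0.86, 2.18], [0.17, 2.46], [-1.51, 4.65], [0.06, 2.69], [-2.65, 2.65]. Speed limits (rad/s): [2.57, 2.57, 3.01, 3.14, 3.14, 3.14].

INTERFACE

Orientations are given as a 3x3 rotation matrix whose columns are the frame's x, y, z axes.
In Python, from bench import read_state, optics, ticket, ctrl gives the robot as it stands.
- The arm moves only by the tool arm_command, never from a script. Its argument "targets" is text: rows parted by semicolons, each of 7 numbers parted by spaces: the shift along the tool's x, y, z scaled (see below), then the turn, a rotation vector about the tool's x, y, z scaled (see below), then the gripper command: -1 is fully open, 1 is shut, values between are in proportion. In form: x y z ax ay az jaw; .... A call has 1 to 8 rows; each row is the pose to reach, as a shift and turn from the pose commanded when the call began, along the tool's axes at that moment, turning the shorter way round; what a row does not reach only later rows make up. The controller multiplies each number of a shift by 1000 mm and each number of a turn by 360 degrees. A row lasts 1/10 s, in which the tool goes at most 50 mm and 8.59 degrees, less where a joint would pass 70% of its speed; a pose out of reach is approached as far as the arm can. A call with a number of a shift or a turn outside -1 to 1 is refused whole. A call with a gripper value outside its range is refused whole. The fingers move at their own pace and stop on an object; "grip_force" is the grip in N (left out, the last holds). Time passes only in rows, so rows that repeat a pose let the fingers close. It gives the time, the measured TCP pose, the force and the opening at its end, in the units of the state.
- read_state(): the state, without advancing time (a new reading comes with each control period).
- optics.camera(name): name is "side" or "top"; returns a dict with "image" (384x512x3 uint8, blue, green, red), "range_z" (384x512 float32, m along the optical axis (not along the pixel's ray), 0 where there is no reading), "fx", "fy", "cx", "cy" (pixels), "R" (3x3) and "t" (3): a world point X has camera coordinates R X + t. Camera axes: x right, y down, z forward; pixel columns grow to the right and rows downward; lengths in m; the calibration is good to about 2 mm. A picture is of the moment at which its call begins.
- ticket.close_job(): hands the job in, once; it reports no verdict.
The state is a dict: "t": time; "joint_pos": joint angles; "joint_velocities": joint speeds; "joint_efforts": joint torques, N m; "ee_pos": TCP position; "eef_rot": TCP orientation; "contact_force": force on the tool from outside, world axes, zero at the start; "moment": the same for the moment, N m; "grip_width": opening from 0.0 (shut) to 1.0 (fully open).
Only numpy, scipy, OpenCV 4.12 (cv2) and the standard library are available. Lean on these libraries where they do the work, as an engineer would, in place of code of your own. Each camera call takes 0.05 s, during which the arm holds its last target.

## Working session

There is one attempt and no reset: what is moved stays moved. The work goes in short steps, Python scripts to look and compute and a tool call to move; the robot and the scene stay as the last step left them, time stands still between calls to the robot, and variables do not carry over. Pictures are saved under pics/ and viewed, and the job is handed in when it is done.

Besides the shell and the picture viewer there is one more tool, called after "Emit:" as a command line: name --argument value ..., lists and objects as JSON in quotes. arm_command: Moves the arm, as the interface text tells. Shifts and turns lie within -1 to 1; 1 stands for 1000 mm of shift or 360 degrees of turn. Its arguments: {"type":"object","properties":{"targets":{"type":"string"},"grip_force":{"type":"number"}},"required":["targets"]}

```bash
ls; mkdir -p pics
python3 - <<'E'
from bench import read_state, optics, ticket, ctrl
import cv2,numpy as np
s=read_state()
for k,v in s.items(): print(k,np.round(v,4).tolist())
print([ (a,getattr(ctrl,a)) for a in dir(ctrl) if a[0]!='_'])
for n in('top','side'):
    c=optics.camera(n); cv2.imwrite(f'pics/{n}0.png',c['image']); np.savez(f'{n}0.npz',**c)
    print(n,c['fx'],c['fy'],c['cx'],c['cy'],np.round(c['R'],4).tolist(),c['t'], -c['R'].T@c['t'])
E
```

```text
pics
t 0.0
joint_pos [1.2703, 0.0919, 1.2319, -0.0, 1.8198, -0.0567]
joint_velocities [-0.0012, -0.0003, 0.0004, -0.0008, 0.0016, 0.0]
joint_efforts [-0.0014, -45.8729, -41.8017, -0.0002, 0.0117, 0.0]
ee_pos [0.1448, 0.582, 0.2301]
eef_rot [[-0.9704, 0.2414, -0.0005], [0.2414, 0.9704, -0.0019], [0.0001, -0.002, -1.0]]
contact_force [-0.0121, -0.0119, -0.6632]
moment [-0.0135, 0.0033, -0.014]
grip_width 0.9951
[('IKError', <class 'bench.IKError'>), ('grip_point_offset', 0.0187)]
top 352.40149653260306 352.40149653260306 255.2823104913472 191.92679854181875 [[0.0122, -0.9999, -0.0023], [-0.9892, -0.0117, -0.1461], [0.1461, 0.004, -0.9893]] [-0.00582846  0.50111231  1.1592903 ] [ 0.32639533 -0.00459558  1.22006004]
side 476.10457557519345 476.10457557519345 249.83805786681387 179.61119341982135 [[-0.927, -0.3749, 0.0112], [-0.285, 0.6847, -0.6707], [0.2438, -0.625, -0.7416]] [0.47834886 0.18158503 1.54747491] [0.11793044 1.02211625 1.26405701]
```

View pics/top0.png

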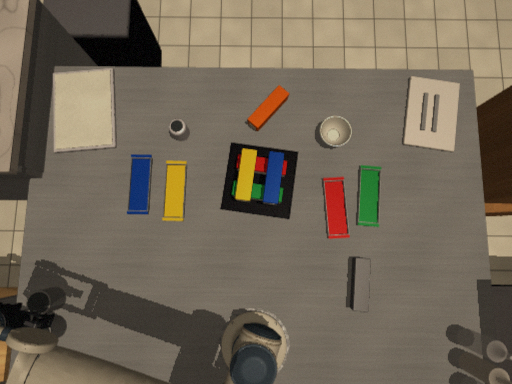

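View pics/side0.png

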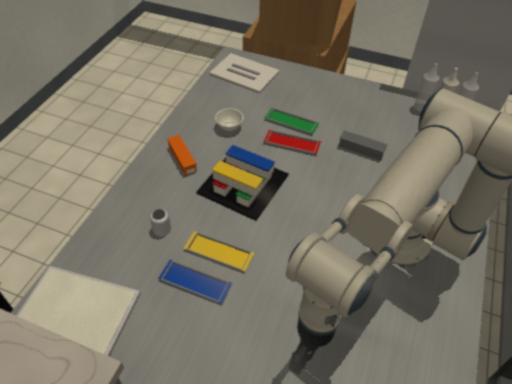

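Candidates in the top view:
- **Yellow:** lid (246,175), holder (175,190).
- **Blue:** lid (273,178), holder (140,184).
- **Red:** lower lid (262,165), holder (336,207).
- **Green:** lower lid (257,191), holder (369,196).
- **Look-alikes to ignore:** orange tub (268,108), grey tub (360,284).

Next I'll measure these and check the choice in a close crop.

```bash
cat > h.py <<'E'
import cv2,numpy as np
from bench import read_state, optics, ctrl
H={'red':[(0,6),(174,180)],'yellow':[(22,34)],'green':[(50,80)],'blue':[(105,125)]}
def pts(c):
    h,w=c['range_z'].shape; v,u=np.mgrid[:h,:w]; z=c['range_z']
    p=np.stack([(u-c['cx'])/c['fx']*z,(v-c['cy'])/c['fy']*z,z],-1)
    return (p-c['t'])@c['R']
def mask(c,col):
    hsv=cv2.cvtColor(c['image'],cv2.COLOR_BGR2HSV); m=0
    for a,b in H[col]: m=m|cv2.inRange(hsv,(a,120,50),(b,255,255))
    return m
def cast(c,uv,zz):
    uv=np.asarray(uv,float).reshape(-1,2)
    d=np.c_[(uv[:,0]-c['cx'])/c['fx'],(uv[:,1]-c['cy'])/c['fy'],np.ones(len(uv))]@c['R']
    o=-c['R'].T@c['t']; return o+d*((zz-o[2])/d[:,2])[:,None]
def rect(c,m,zz):
    cs,_=cv2.findContours(m,cv2.RETR_EXTERNAL,cv2.CHAIN_APPROX_NONE)
    out=[]
    for k in cs:
        if cv2.contourArea(k)<40: continue
        w=cast(c,k.reshape(-1,2),zz)[:,:2]
        r=cv2.minAreaRect((w*1000).astype(np.float32))
        b=cv2.boxPoints(r); e=b[1]-b[0]; f=b[2]-b[1]
        l=e if np.hypot(*e)>np.hypot(*f) else f
        out.append((np.round(r[0],1),np.round(sorted(r[1]),1),round(float(np.degrees(np.arctan2(l[1],l[0]))%180),1),np.mean(k.reshape(-1,2),0).round()))
    return out
E
python3 - <<'E'
from h import *
for n in('top','side'):
    c=dict(np.load(n+'0.npz')); P=pts(c)
    for col in H:
        m=mask(c,col); Z=P[...,2]
        for nm,lo,hi,zz in(('holder',-.01,.03,.006),('low',.035,.07,.051),('up',.085,.12,.099)):
            mm=m*((Z>lo)&(Z<hi)).astype(np.uint8)
            for r in rect(c,mm,zz): 
                print(n,col,nm,*r)
    if n=='top': cv2.imwrite('pics/crop.png',cv2.resize(c['image'][130:240,110:400],None,fx=2.7,fy=2.7,interpolation=cv2.INTER_CUBIC))
    # bystander
    for nm,(u,v) in (dict(shaker=(178,128),bowl=(335,131),orange=(268,108),grey=(360,284)) if n=='top' else {}).items(): print(nm,P[v,u].round(3))
E
```

```text
top red holder [ 456.8 -278.9] [ 72.2 213. ] 4.0 [336. 207.]
top red low [585.5 -97.3] [12.9 50. ] 172.0 [284. 167.]
top red low [596.5 -18. ] [38.4 50.8] 173.5 [261. 164.]
top yellow holder [510.  283.3] [ 72.8 212.2] 179.4 [174. 190.]
top yellow up [551.6  31.1] [ 49.6 168.8] 172.8 [246. 174.]
top green holder [ 498.8 -394.6] [ 61.9 180.8] 175.5 [369. 196.]
top green low [503.3  -6.5] [39.2 49.1] 171.2 [257. 191.]
top blue holder [529.8 406.2] [ 63.3 178.5] 179.5 [139. 184.]
top blue up [543.  -57.6] [ 49.2 169.5] 173.1 [273. 177.]
shaker [0.709 0.263 0.079]
bowl [ 0.731 -0.283  0.001]
orange [ 0.796 -0.041  0.047]
grey [ 0.202 -0.343  0.045]
side red holder [ 457.  -285.4] [ 71.8 210.1] 3.8 [292. 142.]
side red low [605.   58.1] [22.9 52.1] 173.1 [220. 184.]
side yellow holder [511.3 277.2] [ 75.1 211.4] 178.9 [218. 251.]
side yellow up [550.1  35.4] [ 55.6 171.4] 173.1 [237. 175.]
side green holder [ 491.8 -397.2] [ 60.8 190.7] 178.2 [294. 121.]
side green low [514.2  71. ] [18.9 48.6] 172.4 [242. 194.]
side blue holder [531.5 403.8] [ 58.2 177.9] 179.0 [194. 282.]
side blue up [540.2 -54. ] [ 49.8 167. ] 172.9 [250. 158.]
```

View pics/crop.png

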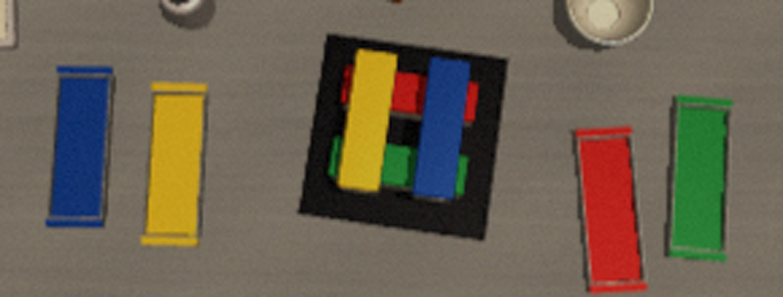

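The crop confirms it: yellow and blue lids on top, red (far) and green (near) below, with the four framed holders on either side. I'll refine the holder poses using the tab tops at 14 mm.

```bash
cat >> h.py <<'E'
def holder(c,col,zz=.014,low=None):
    hsv=cv2.cvtColor(c['image'],cv2.COLOR_BGR2HSV); m=0
    for a,b in H[col]: m=m|cv2.inRange(hsv,(a,100,35),(b,255,255))
    P=pts(c); m=m*((P[...,2]<.03)&(np.abs(P[...,1])>.2)&(P[...,0]>.3)).astype(np.uint8)
    m=cv2.morphologyEx(m,cv2.MORPH_CLOSE,np.ones((5,5),np.uint8))
    return rect(c,m,zz)
def go(x,y,z,head):
    """print shift/turn from measured pose to world x,y,z with tool-x heading in degrees, tool down"""
    s=read_state(); R=np.array(s['eef_rot']); a=np.radians(head)
    X=np.array([np.cos(a),np.sin(a),0]); Z=np.array([0,0,-1.]); T=np.c_[X,np.cross(Z,X),Z]
    d=R.T@(np.array([x,y,z])-s['ee_pos']); rv=cv2.Rodrigues(R.T@T)[0].ravel()/(2*np.pi)
    print('t',s['t'],'ee',np.round(s['ee_pos'],4),'w',round(s['grip_width'],3),'F',np.round(s['contact_force'],1),'j6',np.round(s['joint_pos'][5],2))
    print('SHIFT',np.round(d,4),'TURN',np.round(rv,4))
E
python3 - <<'E'
from h import *
for n in('top','side'):
    c=dict(np.load(n+'0.npz'))
    for col in H: print(n,col,*holder(c,col))
go(.551,.033,.15,173)
E
```

```text
top red (array([ 456. , -277.5]), array([ 73.5, 213.1]), 3.8, array([336., 208.]))
top yellow (array([508.8, 281.4]), array([ 72.3, 210.8]), 179.4, array([174., 191.]))
top green (array([ 497.8, -393.3]), array([ 68.5, 209.2]), 175.5, array([369., 196.]))
top blue (array([528.8, 404.2]), array([ 70.6, 205.6]), 179.7, array([139., 184.]))
side red (array([ 454.8, -275.4]), array([ 77.1, 211.6]), 3.2, array([292., 142.]))
side yellow (array([508.6, 281.9]), array([ 74.6, 212.6]), 178.9, array([219., 251.]))
side green (array([ 496.9, -391.5]), array([ 65.9, 206.7]), 174.8, array([291., 121.]))
side blue (array([529.6, 405.7]), array([ 67.9, 207.1]), 179.4, array([194., 281.]))
t 0.1 ee [0.1448 0.582  0.2302] w 1.0 F [0.1 0.5 0.4] j6 -0.06
SHIFT [-0.5268 -0.4346  0.081 ] TURN [-0.0003 -0.     -0.0194]
```

Emit:
arm_command --targets "-0.527 -0.435 0.070 0 0 -0.0194 -1;-0.527 -0.435 0.070 0 0 -0.0194 -1;-0.527 -0.435 0.070 0 0 -0.0194 -1;-0.527 -0.435 0.070 0 0 -0.0194 -1;-0.527 -0.435 0.070 0 0 -0.0194 -1;-0.527 -0.435 0.070 0 0 -0.0194 -1;-0.527 -0.435 0.070 0 0 -0.0194 -1;-0.527 -0.435 0.070 0 0 -0.0194 -1" --grip_force 60

```text
t: 0.9
ee_pos: [0.3821, 0.2605, 0.19]
eef_rot: [[-0.993, 0.121, -0.0], [0.121, 0.993, -0.0], [0.0, -0.0, -1.0]]
contact_force: [0.8, 0.9, 0.2]
grip_width: 1.003
```

```bash
python3 -c "
from h import *
go(.551,.033,.13,173)"
```

```text
t 0.9 ee [0.3821 0.2605 0.19  ] w 1.003 F [0.8 0.9 0.2] j6 -0.92
SHIFT [-0.1953 -0.2054  0.06  ] TURN [-0.     -0.      0.0001]
```

Emit:
arm_command --targets "-0.195 -0.205 0.04 0 0 0 -1;-0.195 -0.205 0.04 0 0 0 -1;-0.195 -0.205 0.04 0 0 0 -1;-0.195 -0.205 0.04 0 0 0 -1;-0.195 -0.205 0.04 0 0 0 -1;-0.195 -0.205 0.04 0 0 0 -1;-0.195 -0.205 0.04 0 0 0 -1;-0.195 -0.205 0.04 0 0 0 -1"

```text
t: 1.7
ee_pos: [0.5498, 0.0347, 0.1496]
eef_rot: [[-0.992, 0.123, -0.002], [0.123, 0.992, 0.0], [0.002, 0.0, -1.0]]
contact_force: [-0.3, -0.3, -0.3]
grip_width: 1.004
```

```bash
python3 -c "
from h import *
go(.551,.033,.064,173)
c=optics.camera('side'); cv2.imwrite('pics/s1.png',cv2.resize(c['image'][80:250,130:360],None,fx=3,fy=3))"
```

```text
t 1.7 ee [0.5498 0.0347 0.1496] w 1.004 F [-0.3 -0.3 -0.3] j6 -1.45
SHIFT [-0.0015 -0.0016  0.0856] TURN [ 0.     -0.0003 -0.0002]
```

View pics/s1.png

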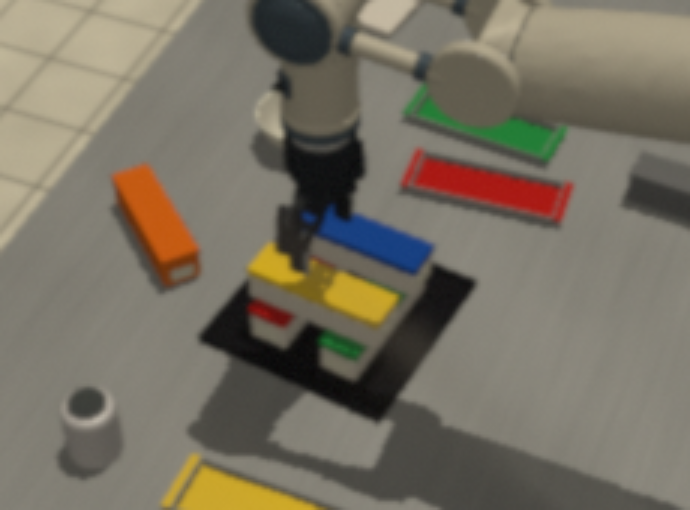

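The side view shows the open fingers straddling the yellow lid (crop about (300,260)), clear of the blue one. I'll descend and grip.

Emit:
arm_command --targets "-0.001 -0.002 0.045 0 0 0 -1;-0.001 -0.002 0.070 0 0 0 -1;-0.001 -0.002 0.086 0 0 0 -1;-0.001 -0.002 0.086 0 0 0 -1;-0.001 -0.002 0.086 0 0 0 1;-0.001 -0.002 0.086 0 0 0 1;-0.001 -0.002 0.086 0 0 0 1;-0.001 -0.002 0.086 0 0 0 1" --grip_force 60

```text
t: 2.55
ee_pos: [0.5522, 0.033, 0.0671]
eef_rot: [[-0.993, 0.122, 0.004], [0.122, 0.993, -0.0], [-0.004, 0.0, -1.0]]
contact_force: [-0.7, -0.9, 4.9]
grip_width: 0.577
```

Emit:
arm_command --targets "0 0 0 0 0 0 1;0 0 0 0 0 0 1;0 0 0 0 0 0 1;0 0 0 0 0 0 1"

```text
t: 2.95
ee_pos: [0.5522, 0.033, 0.0671]
eef_rot: [[-0.993, 0.122, 0.004], [0.122, 0.993, -0.0], [-0.004, 0.0, -1.0]]
contact_force: [-0.9, -0.3, 5.5]
grip_width: 0.578
```

Emit:
arm_command --targets "0 0 -0.02 0 0 0 1;0 0 -0.045 0 0 0 1;0 0 -0.085 0 0 0 1;0 0 -0.085 0 0 0 1;0 0 -0.085 0 0 0 1"

```text
t: 3.45
ee_pos: [0.5513, 0.0331, 0.1501]
eef_rot: [[-0.993, 0.122, 0.002], [0.122, 0.993, 0.0], [-0.002, 0.0, -1.0]]
contact_force: [-0.5, -0.2, -5.9]
grip_width: 0.576
```

```bash
python3 -c "
from h import *
go(.5087,.2816,.15,179.2)
c=optics.camera('side'); cv2.imwrite('pics/s2.png',cv2.resize(c['image'][80:250,130:360],None,fx=3,fy=3))"
```

```text
t 3.45 ee [0.5513 0.0331 0.1501] w 0.576 F [-0.5 -0.2 -5.9] j6 -1.45
SHIFT [0.0725 0.2415 0.    ] TURN [ 0.      0.0003 -0.0172]
```

View pics/s2.png

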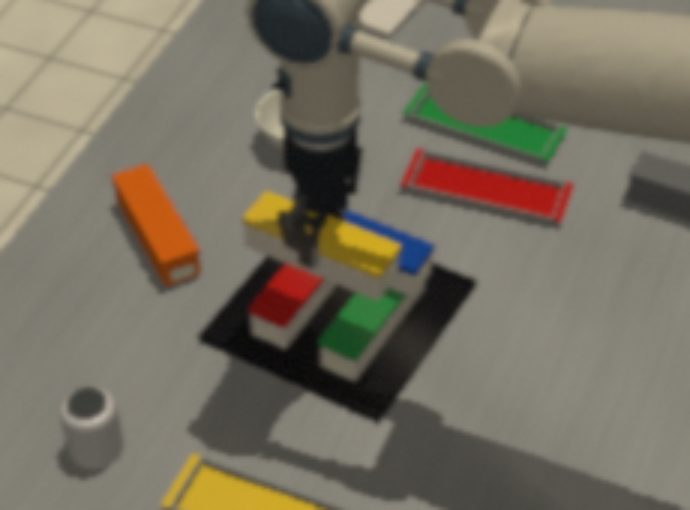

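Yellow is level in the grip and the other three are undisturbed. I'll carry it to its holder.

Emit:
arm_command --targets "0.0725 0.2415 0 0 0 -0.0172 1;0.0725 0.2415 0 0 0 -0.0172 1;0.0725 0.2415 0 0 0 -0.0172 1;0.0725 0.2415 0 0 0 -0.0172 1;0.0725 0.2415 0 0 0 -0.0172 1;0.0725 0.2415 0 0 0 -0.0172 1;0.0725 0.2415 0 0 0 -0.0172 1;0.0725 0.2415 0 0 0 -0.0172 1"

```text
t: 4.3
ee_pos: [0.5078, 0.2806, 0.1476]
eef_rot: [[-1.0, 0.014, -0.003], [0.014, 1.0, -0.002], [0.003, -0.002, -1.0]]
contact_force: [0.2, 0.8, -4.0]
grip_width: 0.579
```

```bash
cat >> h.py <<'E'
def held(col,lo,hi,zz):
    for n in('top','side'):
        c=optics.camera(n); P=pts(c); Z=P[...,2]
        m=mask(c,col)*((Z>lo)&(Z<hi)).astype(np.uint8)
        ys,xs=np.nonzero(m)
        if len(xs)<20: continue
        w=(cast(c,np.c_[xs,ys],zz)[:,:2]*1000).astype(np.float32)
        r=cv2.minAreaRect(w); print(n,col,len(xs),np.round(r[0],1),np.round(r[1],1),round(r[2],1),'zmed',np.median(Z[m>0]).round(4))
        cv2.imwrite(f'pics/{n}_last.png',c['image'])
E
python3 -c "
from h import *
go(.5087,.2816,.022,179.2)
held('yellow',.13,.22,.182)"
```

```text
t 4.3 ee [0.5078 0.2806 0.1476] w 0.579 F [ 0.2  0.8 -4. ] j6 -1.11
SHIFT [-0.0012  0.0013  0.1256] TURN [-0.0003 -0.0004 -0.    ]
top yellow 404 [506.1 265.9] [ 71.3 167.6] 85.7 zmed 0.1785
side yellow 679 [505.6 284.5] [ 55.6 170.6] 89.2 zmed 0.18
```

Emit:
arm_command --targets "-0.003 0.001 0.05 0 0 0 1;-0.003 0.001 0.08 0 0 0 1;-0.003 0.001 0.105 0 0 0 1;-0.003 0.001 0.12 0 0 0 1;-0.003 0.001 0.126 0 0 0 1;-0.003 0.001 0.126 0 0 0 1"

```text
t: 5.0
ee_pos: [0.5114, 0.282, 0.0234]
eef_rot: [[-1.0, 0.015, -0.0], [0.015, 1.0, -0.0], [0.0, -0.0, -1.0]]
contact_force: [-0.3, -0.2, -4.4]
grip_width: 0.578
```

```bash
python3 -c "
from h import *
go(.5107,.2816,.021,179.2)
held('yellow',.03,.07,.053)
c=optics.camera('side'); cv2.imwrite('pics/s3.png',cv2.resize(c['image'][190:320,130:300],None,fx=4,fy=4))"
```

```text
t 5.0 ee [0.5114 0.282  0.0234] w 0.578 F [-0.3 -0.2 -4.4] j6 -1.11
SHIFT [ 0.0007 -0.0004  0.0024] TURN [-0.     -0.0001 -0.0001]
top yellow 291 [511.5 281.4] [ 41.2 170.9] 84.1 zmed 0.0541
side yellow 612 [511.8 291.9] [ 73.2 171.9] 87.3 zmed 0.0563
```

View pics/s3.png

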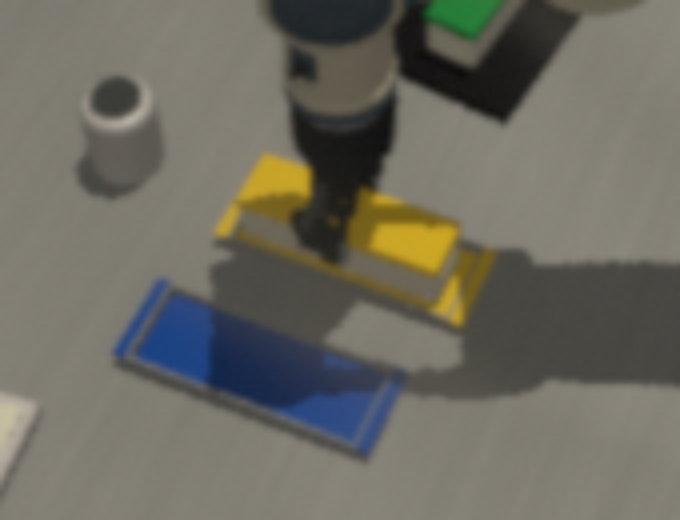

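Yellow sits over its holder, inside the walls, with a margin at the right end. I'll trim 2 mm, lower it to the floor and release.

Emit:
arm_command --targets "0.002 0 0.001 0 0 0 1;0.002 0 0.002 0 0 0 1;0.002 0 0.003 0 0 0 1;0.002 0 0.003 0 0 0 1;0.002 0 0.003 0 0 0 -1;0.002 0 0.003 0 0 0 -1;0.002 0 0.003 0 0 0 -1;0.002 0 0.003 0 0 0 -1"

```text
t: 5.95
ee_pos: [0.5097, 0.2828, 0.0212]
eef_rot: [[-1.0, 0.014, 0.001], [0.014, 1.0, 0.001], [-0.001, 0.001, -1.0]]
contact_force: [0.1, -0.7, 0.3]
grip_width: 0.996
```

Emit:
arm_command --targets "0 0 0 0 0 0 -1;0 0 0 0 0 0 -1;0 0 -0.02 0 0 0 -1;0 0 -0.06 0 0 0 -1;0 0 -0.12 0 0 0 -1;0 0 -0.12 0 0 0 -1;0 0 -0.12 0 0 0 -1"

```text
t: 6.65
ee_pos: [0.5107, 0.2833, 0.1441]
eef_rot: [[-1.0, 0.014, 0.006], [0.014, 1.0, 0.003], [-0.006, 0.003, -1.0]]
contact_force: [-0.3, -0.2, -0.7]
grip_width: 0.998
```

```bash
python3 -c "
from h import *
go(.5415,-.056,.15,173)
held('yellow',.03,.07,.052);held('blue',.08,.12,.099)"
```

```text
t 6.65 ee [0.5107 0.2833 0.1441] w 0.998 F [-0.3 -0.2 -0.7] j6 -1.11
SHIFT [-0.0355 -0.3388 -0.0067] TURN [0.0005 0.0009 0.0172]
top yellow 241 [510.7 280.9] [ 50.  166.8] 88.7 zmed 0.0513
side yellow 776 [507.9 285.5] [ 53.6 171.7] 89.0 zmed 0.0521
top blue 769 [542.9 -57.7] [ 49.6 169.5] 83.5 zmed 0.0976
side blue 168 [540.  -53.2] [ 39.3 168.9] 69.5 zmed 0.0991
```

View pics/side_last.png

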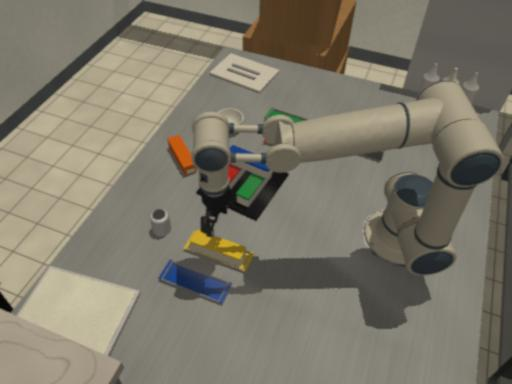

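Yellow is down at (220,250): the lid reads 52 mm high, so it's flat on the liner. Blue is next.

Emit:
arm_command --targets "-0.0355 -0.339 -0.007 0.0005 0.0009 0.0172 -1;-0.0355 -0.339 -0.007 0.0005 0.0009 0.0172 -1;-0.0355 -0.339 -0.007 0.0005 0.0009 0.0172 -1;-0.0355 -0.339 -0.007 0.0005 0.0009 0.0172 -1;-0.0355 -0.339 -0.007 0.0005 0.0009 0.0172 -1;-0.0355 -0.339 -0.007 0.0005 0.0009 0.0172 -1;-0.0355 -0.339 -0.007 0.0005 0.0009 0.0172 -1;-0.0355 -0.339 -0.007 0.0005 0.0009 0.0172 -1"

```text
t: 7.65
ee_pos: [0.5392, -0.0616, 0.1452]
eef_rot: [[-0.992, 0.128, -0.009], [0.128, 0.992, -0.004], [0.009, -0.005, -1.0]]
contact_force: [-0.2, 1.3, -0.9]
grip_width: 1.003
```

Emit:
arm_command --targets "0 0 0 0 0 0 -1;0 0 0 0 0 0 -1"

```text
t: 7.85
ee_pos: [0.5396, -0.0559, 0.1462]
eef_rot: [[-0.993, 0.121, -0.008], [0.121, 0.993, -0.002], [0.008, -0.003, -1.0]]
contact_force: [0.1, 0.7, 0.1]
grip_width: 0.999
```

```bash
python3 -c "
from h import *
go(.5415,-.056,.0635,173)"
```

```text
t 7.85 ee [ 0.5396 -0.0559  0.1462] w 0.999 F [0.1 0.7 0.1] j6 -1.61
SHIFT [-0.0025  0.0004  0.0827] TURN [-0.0005 -0.0012  0.0002]
```

Emit:
arm_command --targets "-0.002 0 0.045 -0.0005 -0.0012 0 -1;-0.002 0 0.070 -0.0005 -0.0012 0 -1;-0.002 0 0.083 -0.0005 -0.0012 0 -1;-0.002 0 0.083 -0.0005 -0.0012 0 -1;-0.002 0 0.083 -0.0005 -0.0012 0 1;-0.002 0 0.083 -0.0005 -0.0012 0 1;-0.002 0 0.083 -0.0005 -0.0012 0 1;-0.002 0 0.083 -0.0005 -0.0012 0 1"

```text
t: 8.65
ee_pos: [0.5429, -0.0575, 0.0669]
eef_rot: [[-0.993, 0.122, 0.006], [0.122, 0.993, -0.001], [-0.006, -0.0, -1.0]]
contact_force: [-0.3, 0.7, 5.7]
grip_width: 0.574
```

Emit:
arm_command --targets "0 0 0 0 0 0 1;0 0 0 0 0 0 1;0 0 0 0 0 0 1;0 0 -0.02 0 0 0 1;0 0 -0.045 0 0 0 1;0 0 -0.085 0 0 0 1;0 0 -0.085 0 0 0 1;0 0 -0.085 0 0 0 1"

```text
t: 9.45
ee_pos: [0.5418, -0.0574, 0.15]
eef_rot: [[-0.993, 0.122, 0.004], [0.122, 0.993, -0.001], [-0.004, -0.0, -1.0]]
contact_force: [0.1, -0.5, -4.4]
grip_width: 0.575
```

```bash
python3 -c "
from h import *
go(.5292,.405,.15,179.5)
held('blue',.13,.22,.182)
c=optics.camera('side'); cv2.imwrite('pics/s4.png',cv2.resize(c['image'][80:250,130:360],None,fx=3,fy=3))"
```

```text
t 9.45 ee [ 0.5418 -0.0574  0.15  ] w 0.575 F [ 0.1 -0.5 -4.4] j6 -1.62
SHIFT [ 6.880e-02  4.574e-01 -4.000e-04] TURN [-0.0001  0.0006 -0.018 ]
top blue 353 [491.7 -51.3] [48.1 68.4] 82.5 zmed 0.1807
side blue 388 [539.3 -52.1] [ 52.5 169. ] 82.6 zmed 0.1807
```

View pics/s4.png

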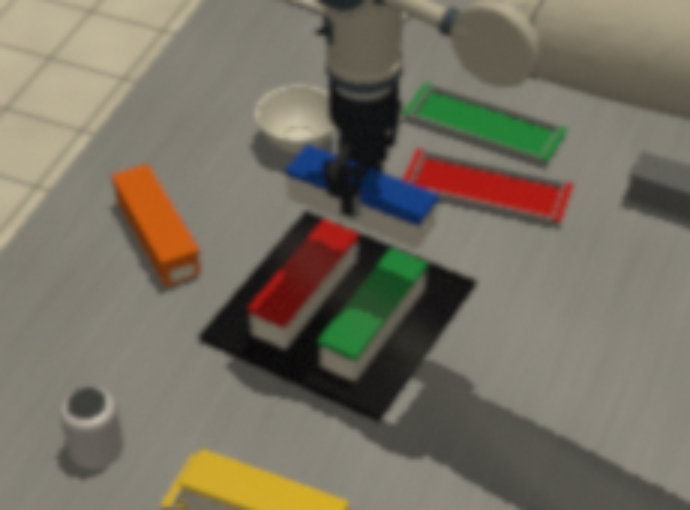

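Blue is lifted level, and red and green now show fully at crop (305,275) and (375,300). I'll carry blue to the blue holder.

Emit:
arm_command --targets "0.068 0.457 0 0 0.0006 -0.018 1;0.068 0.457 0 0 0.0006 -0.018 1;0.068 0.457 0 0 0.0006 -0.018 1;0.068 0.457 0 0 0.0006 -0.018 1;0.068 0.457 0 0 0.0006 -0.018 1;0.068 0.457 0 0 0.0006 -0.018 1;0.068 0.457 0 0 0.0006 -0.018 1;0.068 0.457 0 0 0.0006 -0.018 1"

```text
t: 10.4
ee_pos: [0.53, 0.3442, 0.1469]
eef_rot: [[-1.0, 0.009, -0.005], [0.009, 1.0, -0.002], [0.005, -0.002, -1.0]]
contact_force: [1.2, -0.1, -3.9]
grip_width: 0.576
```

```bash
python3 -c "
from h import *
go(.530,.405,.14,179.5)"
```

```text
t 10.4 ee [0.53   0.3442 0.1469] w 0.576 F [ 1.2 -0.1 -3.9] j6 -1.04
SHIFT [0.0005 0.0608 0.0068] TURN [-0.0003 -0.0007 -0.    ]
```

Emit:
arm_command --targets "0.0005 0.061 0.007 -0.0003 -0.0007 0 1;0.0005 0.061 0.007 -0.0003 -0.0007 0 1;0.0005 0.061 0.007 -0.0003 -0.0007 0 1;0.0005 0.061 0.007 -0.0003 -0.0007 0 1"

```text
t: 10.8
ee_pos: [0.5308, 0.4026, 0.1405]
eef_rot: [[-1.0, 0.009, 0.001], [0.009, 1.0, -0.001], [-0.001, -0.001, -1.0]]
contact_force: [-0.2, 0.2, -4.1]
grip_width: 0.576
```

```bash
python3 -c "
from h import *
go(.530,.405,.024,179.5)
held('blue',.13,.22,.172)"
```

```text
t 10.8 ee [0.5308 0.4026 0.1405] w 0.576 F [-0.2  0.2 -4.1] j6 -0.96
SHIFT [0.0009 0.0025 0.1165] TURN [-0.0001  0.0001 -0.    ]
top blue 334 [530.7 401.1] [ 49.5 164.6] 89.3 zmed 0.1714
side blue 652 [530.8 403.4] [ 49.5 168.3] 89.8 zmed 0.1737
```

Emit:
arm_command --targets "0.001 0.0025 0.05 0 0 0 1;0.001 0.0025 0.08 0 0 0 1;0.001 0.0025 0.10 0 0 0 1;0.001 0.0025 0.113 0 0 0 1;0.001 0.0025 0.1165 0 0 0 1;0.001 0.0025 0.1165 0 0 0 1"

```text
t: 11.5
ee_pos: [0.531, 0.4058, 0.0264]
eef_rot: [[-1.0, 0.01, 0.003], [0.01, 1.0, 0.002], [-0.003, 0.002, -1.0]]
contact_force: [0.7, -0.1, -3.8]
grip_width: 0.575
```

```bash
python3 -c "
from h import *
go(.530,.405,.021,179.5)
held('blue',.03,.07,.055)
c=optics.camera('side'); cv2.imwrite('pics/s5.png',cv2.resize(c['image'][190:320,130:300],None,fx=4,fy=4))"
```

```text
t 11.5 ee [0.531  0.4058 0.0264] w 0.575 F [ 0.7 -0.1 -3.8] j6 -0.96
SHIFT [ 0.001  -0.0008  0.0054] TURN [ 0.0003  0.0005 -0.0002]
top blue 267 [536.4 398.6] [ 63.6 161.1] 89.5 zmed 0.0572
side blue 531 [531.9 416.6] [ 67.8 167. ] 88.5 zmed 0.0598
```

View pics/s5.png

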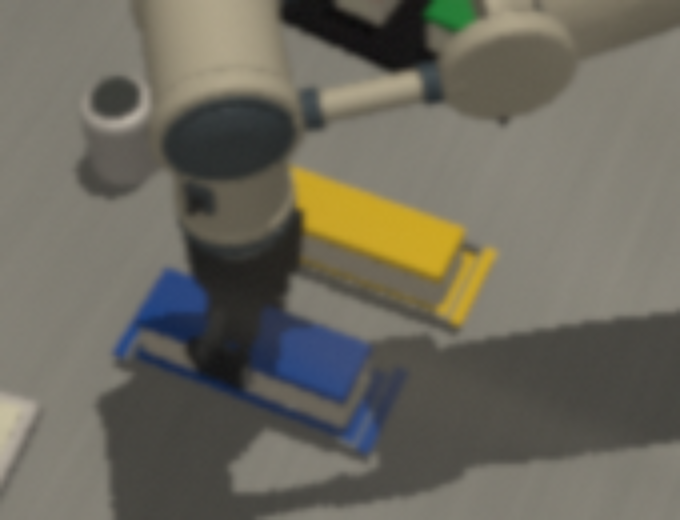

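Blue is lined up over its holder and yellow is flat inside its own. I'll lower and release.

Emit:
arm_command --targets "0.002 -0.001 0.002 0 0.0005 0 1;0.002 -0.001 0.004 0 0.0005 0 1;0.002 -0.001 0.005 0 0.0005 0 1;0.002 -0.001 0.0055 0 0.0005 0 1;0.002 -0.001 0.0055 0 0.0005 0 -1;0.002 -0.001 0.0055 0 0.0005 0 -1;0.002 -0.001 0.0055 0 0.0005 0 -1;0.002 -0.001 0.0055 0 0.0005 0 -1"

```text
t: 12.45
ee_pos: [0.5287, 0.4055, 0.0208]
eef_rot: [[-1.0, 0.009, 0.0], [0.009, 1.0, 0.002], [-0.0, 0.002, -1.0]]
contact_force: [-0.4, -0.2, -1.0]
grip_width: 1.0
```

Emit:
arm_command --targets "0 0 0 0 0 0 -1;0 0 0 0 0 0 -1;0 0 -0.02 0 0 0 -1;0 0 -0.06 0 0 0 -1;0 0 -0.12 0 0 0 -1;0 0 -0.12 0 0 0 -1;0 0 -0.12 0 0 0 -1"

```text
t: 13.15
ee_pos: [0.5298, 0.406, 0.1444]
eef_rot: [[-1.0, 0.009, 0.005], [0.009, 1.0, 0.006], [-0.005, 0.006, -1.0]]
contact_force: [-0.3, 0.3, -0.6]
grip_width: 1.002
```

```bash
python3 -c "
from h import *
held('blue',.03,.07,.052)
for k in('red','green'): held(k,.035,.07,.051)
go(.595,-.018,.15,83)"
```

```text
top blue 318 [539.2 404.4] [ 51.  142.4] 87.9 zmed 0.0508
side blue 579 [528.6 408.6] [168.9  47. ] 0.1 zmed 0.0521
top red 725 [595.2 -19.9] [169.2  51.5] 82.3 zmed 0.0495
side red 324 [597.4   4.7] [118.9  53.4] 82.6 zmed 0.0508
top green 737 [503.3  -6.7] [168.7  49.8] 81.9 zmed 0.0499
t 13.45 ee [0.5278 0.4046 0.1376] w 1.004 F [ 0.4 -0.6 -0.3] j6 -0.96
SHIFT [-0.0709 -0.422  -0.0124] TURN [-0.0006 -0.0003  0.268 ]
```

Emit:
arm_command --targets "-0.07 -0.422 -0.012 0 0 0.268 -1;-0.07 -0.422 -0.012 0 0 0.268 -1;-0.07 -0.422 -0.012 0 0 0.268 -1;-0.07 -0.422 -0.012 0 0 0.268 -1;-0.07 -0.422 -0.012 0 0 0.268 -1;-0.07 -0.422 -0.012 0 0 0.268 -1;-0.07 -0.422 -0.012 0 0 0.268 -1;-0.07 -0.422 -0.012 0 0 0.268 -1"

```text
t: 14.25
ee_pos: [0.59, 0.0081, 0.1497]
eef_rot: [[-0.348, 0.937, -0.002], [0.937, 0.348, 0.002], [0.002, -0.001, -1.0]]
contact_force: [0.7, -0.3, 1.3]
grip_width: 1.001
```

```bash
python3 -c "
from h import *
go(.5945,-.0185,.12,82.8)"
```

```text
t 14.25 ee [0.59   0.0081 0.1497] w 1.001 F [ 0.7 -0.3  1.3] j6 -0.4
SHIFT [-0.0266 -0.005   0.0296] TURN [-0.0003 -0.0003  0.0766]
```

Emit:
arm_command --targets "-0.0266 -0.005 0.03 0 0 0.0766 -1;-0.0266 -0.005 0.03 0 0 0.0766 -1;-0.0266 -0.005 0.03 0 0 0.0766 -1;-0.0266 -0.005 0.03 0 0 0.0766 -1;-0.0266 -0.005 0.03 0 0 0.0766 -1;-0.0266 -0.005 0.03 0 0 0.0766 -1"

```text
t: 14.85
ee_pos: [0.5949, -0.0165, 0.1199]
eef_rot: [[0.118, 0.993, -0.002], [0.993, -0.118, 0.002], [0.001, -0.002, -1.0]]
contact_force: [0.5, -0.2, 0.8]
grip_width: 1.001
```

```bash
python3 -c "
from h import *
go(.5945,-.0185,.0165,82.8)"
```

```text
t 14.85 ee [ 0.5949 -0.0165  0.1199] w 1.001 F [ 0.5 -0.2  0.8] j6 0.03
SHIFT [-2.200e-03  1.000e-04  1.034e-01] TURN [-0.0003 -0.0002  0.0012]
```

Emit:
arm_command --targets "-0.002 0 0.045 0 0 0.001 -1;-0.002 0 0.080 0 0 0.001 -1;-0.002 0 0.103 0 0 0.001 -1;-0.002 0 0.103 0 0 0.001 -1;-0.002 0 0.103 0 0 0.001 1;-0.002 0 0.103 0 0 0.001 1;-0.002 0 0.103 0 0 0.001 1;-0.002 0 0.103 0 0 0.001 1"

```text
t: 15.65
ee_pos: [0.5966, -0.0185, 0.0207]
eef_rot: [[0.125, 0.992, 0.004], [0.992, -0.125, 0.001], [0.002, 0.004, -1.0]]
contact_force: [0.7, 0.2, 5.8]
grip_width: 0.577
```

Emit:
arm_command --targets "0 0 0 0 0 0 1;0 0 0 0 0 0 1;0 0 0 0 0 0 1;0 0 -0.02 0 0 0 1;0 0 -0.06 0 0 0 1;0 0 -0.11 0 0 0 1;0 0 -0.11 0 0 0 1;0 0 -0.11 0 0 0 1"

```text
t: 16.45
ee_pos: [0.5958, -0.0186, 0.1297]
eef_rot: [[0.125, 0.992, 0.003], [0.992, -0.125, 0.001], [0.002, 0.003, -1.0]]
contact_force: [0.4, -0.0, -4.4]
grip_width: 0.569
```

```bash
python3 -c "
from h import *
go(.4555,-.2765,.13,3.5)
held('red',.1,.22,.162)
c=optics.camera('side'); cv2.imwrite('pics/s6.png',cv2.resize(c['image'][80:250,130:360],None,fx=3,fy=3))"
```

```text
t 16.45 ee [ 0.5958 -0.0186  0.1297] w 0.569 F [ 0.4 -0.  -4.4] j6 0.04
SHIFT [-0.2734 -0.1069 -0.001 ] TURN [ 2.000e-04 -5.000e-04  2.203e-01]
top red 339 [590.9 -30.4] [147.6  51.3] 82.5 zmed 0.1585
side red 375 [590.9 -12.1] [173.9  52.1] 85.7 zmed 0.158
```

View pics/s6.png

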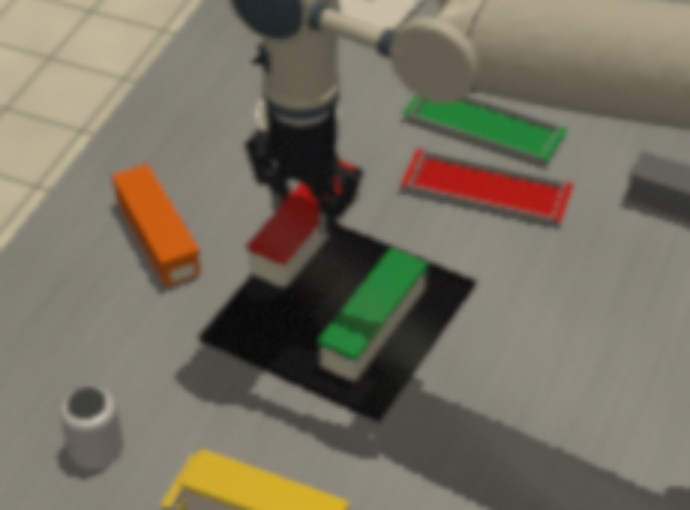

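Red is lifted and green hasn't moved. I'll carry red to the red holder, turning it on the way.

Emit:
arm_command --targets "-0.273 -0.107 -0.005 0 0 0.2203 1;-0.273 -0.107 -0.005 0 0 0.2203 1;-0.273 -0.107 -0.005 0 0 0.2203 1;-0.273 -0.107 -0.005 0 0 0.2203 1;-0.273 -0.107 -0.005 0 0 0.2203 1;-0.273 -0.107 -0.005 0 0 0.2203 1;-0.273 -0.107 -0.005 0 0 0.2203 1;-0.273 -0.107 -0.005 0 0 0.2203 1"

```text
t: 17.4
ee_pos: [0.4528, -0.2769, 0.13]
eef_rot: [[0.972, 0.234, -0.004], [0.234, -0.972, 0.004], [-0.003, -0.005, -1.0]]
contact_force: [0.3, 0.2, -3.9]
grip_width: 0.577
```

```bash
python3 -c "
from h import *
go(.4555,-.2765,.13,3.5)"
```

```text
t 17.4 ee [ 0.4528 -0.2769  0.13  ] w 0.577 F [ 0.3  0.2 -3.9] j6 0.72
SHIFT [ 0.0027  0.0002 -0.    ] TURN [-0.0007  0.0005  0.0278]
```

Emit:
arm_command --targets "0.0027 0 0 -0.0007 0.0005 0.0278 1;0.0027 0 0 -0.0007 0.0005 0.0278 1;0.0027 0 0 -0.0007 0.0005 0.0278 1;0.0027 0 0 -0.0007 0.0005 0.0278 1"

```text
t: 17.8
ee_pos: [0.4569, -0.275, 0.1316]
eef_rot: [[0.997, 0.074, 0.002], [0.074, -0.997, -0.001], [0.002, 0.002, -1.0]]
contact_force: [-0.2, -0.0, -2.5]
grip_width: 0.573
```

```bash
python3 -c "
from h import *
go(.4555,-.2765,.026,3.5)
held('red',.1,.22,.160)"
```

```text
t 17.8 ee [ 0.4569 -0.275   0.1316] w 0.573 F [-0.2 -0.  -2.5] j6 0.89
SHIFT [-0.0017  0.0012  0.1056] TURN [ 0.0003 -0.0003  0.002 ]
top red 579 [ 454.9 -270.1] [169.1  58.1] 3.9 zmed 0.16
side red 408 [ 453.5 -272. ] [169.1  58.9] 3.6 zmed 0.1625
```

Emit:
arm_command --targets "0 0.0015 0.05 0 0 0.002 1;0 0.0015 0.08 0 0 0.002 1;0 0.0015 0.095 0 0 0.002 1;0 0.0015 0.104 0 0 0.002 1;0 0.0015 0.1055 0 0 0.002 1;0 0.0015 0.1055 0 0 0.002 1"

```text
t: 18.5
ee_pos: [0.4585, -0.2776, 0.0285]
eef_rot: [[0.998, 0.058, 0.005], [0.058, -0.998, -0.004], [0.005, 0.004, -1.0]]
contact_force: [-0.4, 0.1, -1.3]
grip_width: 0.578
```

```bash
python3 -c "
from h import *
go(.457,-.2765,.0225,3.5)
held('red',.03,.08,.055)
c=optics.camera('side'); cv2.imwrite('pics/s7.png',cv2.resize(c['image'][80:200,220:370],None,fx=4,fy=4))
c=optics.camera('top'); cv2.imwrite('pics/t7.png',cv2.resize(c['image'][150:260,290:410],None,fx=5,fy=5))"
```

```text
t 18.5 ee [ 0.4585 -0.2776  0.0285] w 0.578 F [-0.4  0.1 -1.3] j6 0.9
SHIFT [-0.0015 -0.0012  0.0059] TURN [ 0.0006 -0.0008 -0.0004]
top red 435 [ 456.9 -271.5] [169.4  54.6] 7.4 zmed 0.057
side red 378 [ 455.5 -277.3] [173.4  57.6] 2.7 zmed 0.0592
```

View pics/s7.png

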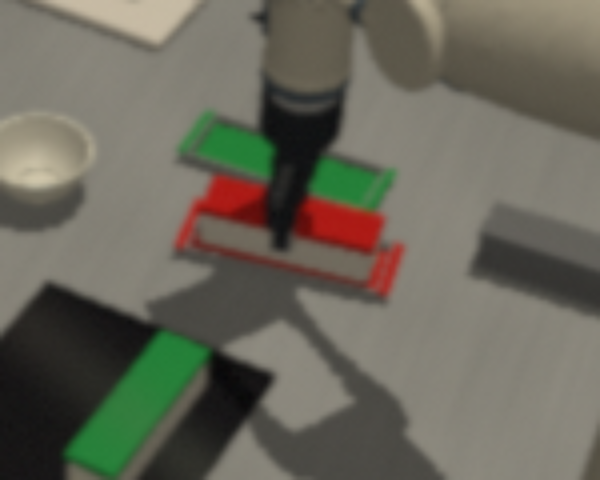

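View pics/t7.png

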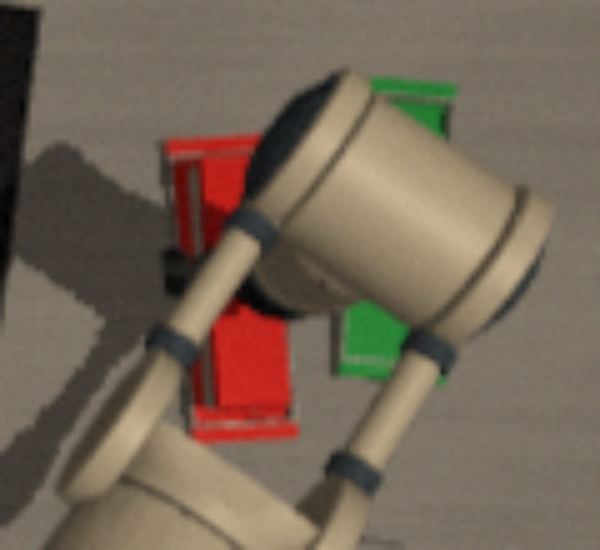

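Red is aligned over its holder in both views. I'll lower and release.

Emit:
arm_command --targets "-0.001 -0.001 0.002 0.0003 -0.0008 0 1;-0.001 -0.001 0.004 0.0003 -0.0008 0 1;-0.001 -0.001 0.0055 0.0003 -0.0008 0 1;-0.001 -0.001 0.006 0.0003 -0.0008 0 1;-0.001 -0.001 0.006 0.0003 -0.0008 0 -1;-0.001 -0.001 0.006 0.0003 -0.0008 0 -1;-0.001 -0.001 0.006 0.0003 -0.0008 0 -1;-0.001 -0.001 0.006 0.0003 -0.0008 0 -1"

```text
t: 19.5
ee_pos: [0.4567, -0.2762, 0.0209]
eef_rot: [[0.998, 0.058, -0.002], [0.058, -0.998, -0.001], [-0.002, 0.001, -1.0]]
contact_force: [-0.0, 0.2, 0.0]
grip_width: 1.003
```

Emit:
arm_command --targets "0 0 0 0 0 0 -1;0 0 0 0 0 0 -1;0 0 -0.02 0 0 0 -1;0 0 -0.06 0 0 0 -1;0 0 -0.12 0 0 0 -1;0 0 -0.12 0 0 0 -1;0 0 -0.12 0 0 0 -1"

```text
t: 20.2
ee_pos: [0.4582, -0.2769, 0.1443]
eef_rot: [[0.998, 0.058, 0.003], [0.058, -0.998, -0.004], [0.003, 0.004, -1.0]]
contact_force: [-0.3, 0.1, 0.1]
grip_width: 1.004
```

```bash
python3 -c "
from h import *
held('red',.03,.07,.052)
held('green',.035,.07,.051)
go(.5025,-.006,.12,82.5)"
```

```text
top red 438 [ 455.4 -274.3] [169.1  51.9] 3.5 zmed 0.0502
side red 471 [ 452.1 -271.3] [171.3  57.7] 2.8 zmed 0.0519
top green 734 [503.4  -6.6] [168.7  49.8] 81.9 zmed 0.0494
side green 548 [501.7  -4.2] [171.7  52.9] 81.7 zmed 0.0512
t 20.4 ee [ 0.456  -0.2755  0.1384] w 0.998 F [ 0.  -0.7 -0.2] j6 0.91
SHIFT [ 0.0621 -0.2663  0.0186] TURN [-0.0008  0.0005 -0.2199]
```

Red's lid reads 51–52 mm high, so it's flat and centred. Green is last.

Emit:
arm_command --targets "0.062 -0.266 0.01 -0.0008 0.0005 -0.2199 -1;0.062 -0.266 0.01 -0.0008 0.0005 -0.2199 -1;0.062 -0.266 0.01 -0.0008 0.0005 -0.2199 -1;0.062 -0.266 0.01 -0.0008 0.0005 -0.2199 -1;0.062 -0.266 0.01 -0.0008 0.0005 -0.2199 -1;0.062 -0.266 0.01 -0.0008 0.0005 -0.2199 -1;0.062 -0.266 0.01 -0.0008 0.0005 -0.2199 -1;0.062 -0.266 0.01 -0.0008 0.0005 -0.2199 -1"

```text
t: 21.2
ee_pos: [0.5025, -0.0056, 0.1283]
eef_rot: [[0.3, 0.954, -0.001], [0.954, -0.3, -0.002], [-0.002, -0.0, -1.0]]
contact_force: [0.5, 0.4, -0.1]
grip_width: 1.0
```

```bash
python3 -c "
from h import *
go(.5025,-.006,.12,82.5)"
```

```text
t 21.2 ee [ 0.5025 -0.0056  0.1283] w 1.0 F [ 0.5  0.4 -0.1] j6 0.23
SHIFT [-0.0003  0.0002  0.0083] TURN [-0.0001  0.0004 -0.0276]
```

Emit:
arm_command --targets "0 0 0.008 0 0.0004 -0.0276 -1;0 0 0.008 0 0.0004 -0.0276 -1;0 0 0.008 0 0.0004 -0.0276 -1;0 0 0.008 0 0.0004 -0.0276 -1"

```text
t: 21.6
ee_pos: [0.5032, -0.007, 0.1222]
eef_rot: [[0.142, 0.99, 0.002], [0.99, -0.142, 0.0], [0.0, 0.002, -1.0]]
contact_force: [0.1, 0.3, 0.4]
grip_width: 0.999
```

```bash
python3 -c "
from h import *
go(.5025,-.006,.0165,82.5)"
```

```text
t 21.6 ee [ 0.5032 -0.007   0.1222] w 0.999 F [0.1 0.3 0.4] j6 0.06
SHIFT [ 0.0009 -0.001   0.1057] TURN [ 0.0004 -0.0001 -0.0018]
```

Emit:
arm_command --targets "0.001 -0.001 0.045 0.0004 0 -0.0018 -1;0.001 -0.001 0.080 0.0004 0 -0.0018 -1;0.001 -0.001 0.1055 0.0004 0 -0.0018 -1;0.001 -0.001 0.1055 0.0004 0 -0.0018 -1;0.001 -0.001 0.1055 0.0004 0 -0.0018 1;0.001 -0.001 0.1055 0.0004 0 -0.0018 1;0.001 -0.001 0.1055 0.0004 0 -0.0018 1;0.001 -0.001 0.1055 0.0004 0 -0.0018 1"

```text
t: 22.4
ee_pos: [0.5045, -0.0059, 0.0199]
eef_rot: [[0.128, 0.992, 0.005], [0.992, -0.128, 0.0], [0.001, 0.005, -1.0]]
contact_force: [-0.1, 0.5, 7.0]
grip_width: 0.572
```

Emit:
arm_command --targets "0 0 0 0 0 0 1;0 0 0 0 0 0 1;0 0 0 0 0 0 1;0 0 -0.02 0 0 0 1;0 0 -0.06 0 0 0 1;0 0 -0.12 0 0 0 1;0 0 -0.12 0 0 0 1;0 0 -0.12 0 0 0 1"

```text
t: 23.2
ee_pos: [0.5042, -0.006, 0.1402]
eef_rot: [[0.128, 0.992, 0.007], [0.992, -0.128, -0.0], [0.001, 0.006, -1.0]]
contact_force: [-0.4, 1.0, -3.5]
grip_width: 0.578
```

```bash
python3 -c "
from h import *
go(.4975,-.3925,.14,-4.5)
held('green',.1,.22,.172)
c=optics.camera('side'); cv2.imwrite('pics/s8.png',cv2.resize(c['image'][80:250,130:360],None,fx=3,fy=3))"
```

```text
t 23.2 ee [ 0.5042 -0.006   0.1402] w 0.578 F [-0.4  1.  -3.5] j6 0.05
SHIFT [-3.842e-01  4.280e-02  2.000e-04] TURN [ 0.0007 -0.0009  0.2421]
top green 203 [496.4 -17.2] [149.5  45.8] 87.1 zmed 0.1695
side green 362 [5.001e+02 5.000e-01] [165.4  48.6] 81.8 zmed 0.1691
```

View pics/s8.png

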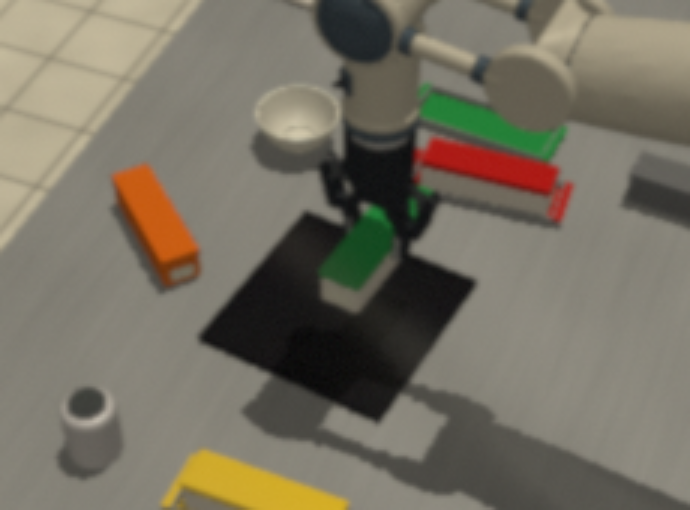

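Green is up and the tray is empty. The carry keeps it about 70 mm above the red tub.

Emit:
arm_command --targets "-0.384 0.043 0 0.0007 -0.0009 0.2421 1;-0.384 0.043 0 0.0007 -0.0009 0.2421 1;-0.384 0.043 0 0.0007 -0.0009 0.2421 1;-0.384 0.043 0 0.0007 -0.0009 0.2421 1;-0.384 0.043 0 0.0007 -0.0009 0.2421 1;-0.384 0.043 0 0.0007 -0.0009 0.2421 1;-0.384 0.043 0 0.0007 -0.0009 0.2421 1;-0.384 0.043 0 0.0007 -0.0009 0.2421 1"

```text
t: 24.15
ee_pos: [0.4946, -0.3945, 0.1333]
eef_rot: [[0.973, 0.233, -0.009], [0.233, -0.973, 0.002], [-0.008, -0.004, -1.0]]
contact_force: [0.1, 0.6, -2.5]
grip_width: 0.578
```

```bash
python3 -c "
from h import *
go(.4985,-.3925,.14,-4.5)"
```

```text
t 24.15 ee [ 0.4946 -0.3945  0.1333] w 0.578 F [ 0.1  0.6 -2.5] j6 0.61
SHIFT [ 0.0042 -0.0011 -0.0067] TURN [-0.0005  0.0013  0.0499]
```

Emit:
arm_command --targets "0.004 -0.001 -0.005 -0.0005 0.0008 0.0499 1;0.004 -0.001 -0.005 -0.0005 0.0008 0.0499 1;0.004 -0.001 -0.005 -0.0005 0.0008 0.0499 1;0.004 -0.001 -0.005 -0.0005 0.0008 0.0499 1;0.004 -0.001 -0.005 -0.0005 0.0008 0.0499 1"

```text
t: 24.65
ee_pos: [0.4997, -0.3897, 0.1407]
eef_rot: [[0.998, -0.068, -0.001], [-0.068, -0.998, -0.002], [-0.001, 0.002, -1.0]]
contact_force: [-0.8, 0.0, -1.5]
grip_width: 0.573
```

```bash
python3 -c "
from h import *
go(.4985,-.3925,.026,-4.5)
held('green',.1,.22,.172)"
```

```text
t 24.65 ee [ 0.4997 -0.3897  0.1407] w 0.573 F [-0.8  0.  -1.5] j6 0.92
SHIFT [-0.0009  0.0027  0.1147] TURN [0.0003 0.0001 0.0017]
top green 465 [ 497.4 -387.2] [ 48.5 166.9] 87.5 zmed 0.1701
side green 283 [ 496.2 -384. ] [ 51.2 164.8] 85.4 zmed 0.1726
```

Emit:
arm_command --targets "0 0.003 0.05 0 0 0.0017 1;0 0.003 0.08 0 0 0.0017 1;0 0.003 0.10 0 0 0.0017 1;0 0.003 0.112 0 0 0.0017 1;0 0.003 0.1145 0 0 0.0017 1;0 0.003 0.1145 0 0 0.0017 1"

```text
t: 25.35
ee_pos: [0.5003, -0.3938, 0.0282]
eef_rot: [[0.997, -0.081, 0.001], [-0.081, -0.997, -0.004], [0.002, 0.004, -1.0]]
contact_force: [0.0, -0.3, -2.6]
grip_width: 0.573
```

```bash
python3 -c "
from h import *
go(.4995,-.3925,.022,-4.5)
held('green',.03,.08,.058)
c=optics.camera('side'); cv2.imwrite('pics/s9.png',cv2.resize(c['image'][80:200,220:370],None,fx=4,fy=4))
c=optics.camera('top'); cv2.imwrite('pics/t9.png',cv2.resize(c['image'][150:260,290:410],None,fx=5,fy=5))"
```

```text
t 25.35 ee [ 0.5003 -0.3938  0.0282] w 0.573 F [ 0.  -0.3 -2.6] j6 0.93
SHIFT [-0.0009 -0.0012  0.0062] TURN [ 0.0006 -0.0003 -0.0004]
top green 340 [ 502.9 -391.1] [ 49.1 163.7] 85.2 zmed 0.0576
side green 259 [ 497.2 -392.1] [ 51.5 165.4] 83.9 zmed 0.0606
```

View pics/s9.png

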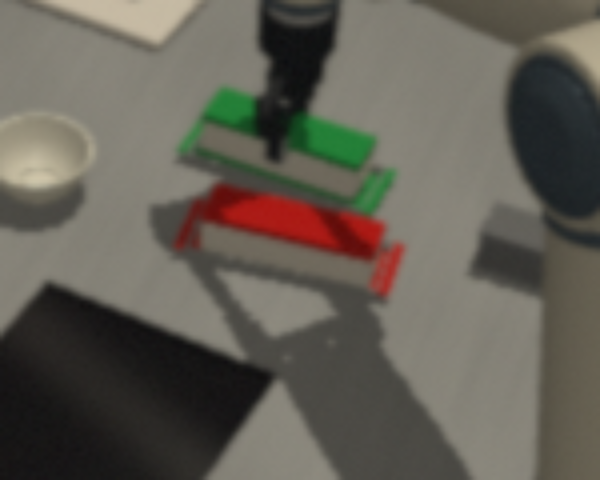

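View pics/t9.png

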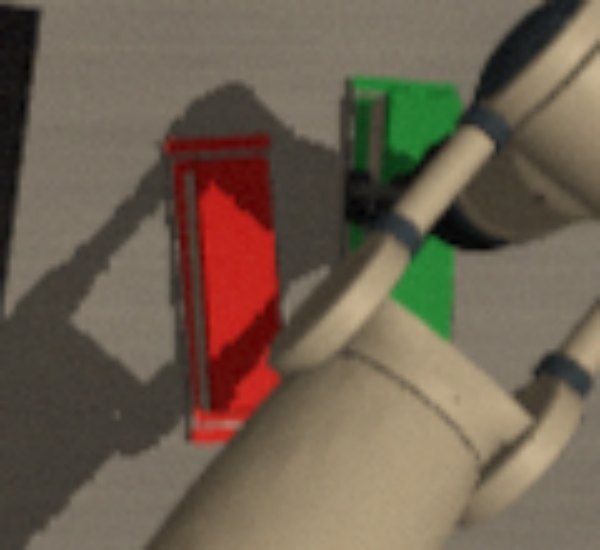

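Green lines up the same way red did. I'll lower and release.

Emit:
arm_command --targets "-0.001 -0.001 0.002 0.0003 -0.0003 0 1;-0.001 -0.001 0.004 0.0003 -0.0003 0 1;-0.001 -0.001 0.0055 0.0003 -0.0003 0 1;-0.001 -0.001 0.006 0.0003 -0.0003 0 1;-0.001 -0.001 0.006 0.0003 -0.0003 0 -1;-0.001 -0.001 0.006 0.0003 -0.0003 0 -1;-0.001 -0.001 0.006 0.0003 -0.0003 0 -1;-0.001 -0.001 0.006 0.0003 -0.0003 0 -1"

```text
t: 26.35
ee_pos: [0.4993, -0.3928, 0.022]
eef_rot: [[0.997, -0.081, -0.0], [-0.081, -0.997, -0.002], [-0.0, 0.002, -1.0]]
contact_force: [-0.5, 0.1, -0.1]
grip_width: 0.997
```

Emit:
arm_command --targets "0 0 0 0 0 0 -1;0 0 0 0 0 0 -1;0 0 -0.02 0 0 0 -1;0 0 -0.06 0 0 0 -1;0 0 -0.12 0 0 0 -1;0 0 -0.12 0 0 0 -1;0 0 -0.12 0 0 0 -1"

```text
t: 27.05
ee_pos: [0.5003, -0.3935, 0.1454]
eef_rot: [[0.997, -0.081, 0.004], [-0.081, -0.997, -0.006], [0.005, 0.005, -1.0]]
contact_force: [0.7, 1.0, -0.1]
grip_width: 0.998
```

Emit:
arm_command --targets "0 -0.35 -0.08 0 0 0 -1;0 -0.35 -0.08 0 0 0 -1;0 -0.35 -0.08 0 0 0 -1;0 -0.35 -0.08 0 0 0 -1;0 -0.35 -0.08 0 0 0 -1;0 -0.35 -0.08 0 0 0 -1;0 -0.35 -0.08 0 0 0 -1;0 -0.35 -0.08 0 0 0 -1"

```text
t: 27.85
ee_pos: [0.5277, -0.0389, 0.2205]
eef_rot: [[0.997, -0.076, -0.001], [-0.076, -0.997, 0.001], [-0.001, -0.001, -1.0]]
contact_force: [-0.7, -0.5, -0.4]
grip_width: 1.002
```

```bash
python3 -c "
from h import *
for k in H: held(k,.035,.07,.052)
c=optics.camera('top'); P=pts(c)
for nm,(u,v) in dict(shaker=(178,128),bowl=(335,131)).items(): print(nm,P[v,u].round(3))
print(read_state()['t'])
d0=np.load('top0.npz')['image']; print('diff shaker/bowl',[np.abs(c['image'][a:b,e:f].astype(int)-d0[a:b,e:f]).mean() for a,b,e,f in((115,142,165,192),(112,150,316,355))])
"
```

```text
top red 776 [ 455.4 -273.8] [168.6  51.8] 2.8 zmed 0.0504
side red 471 [ 452.7 -271.2] [170.   57.7] 2.8 zmed 0.0521
top yellow 708 [509.5 281.5] [ 50.6 169.8] 89.5 zmed 0.051
side yellow 811 [508.  285.8] [ 53.5 171.7] 89.3 zmed 0.0522
top green 741 [ 498.1 -389. ] [ 50.3 169.2] 84.7 zmed 0.0502
side green 349 [ 496.6 -386.8] [ 50.5 167.9] 85.0 zmed 0.0523
top blue 708 [526.8 404. ] [ 51.  166.4] 88.6 zmed 0.0508
side blue 749 [529.2 407.6] [167.4  48.5] 0.2 zmed 0.0524
shaker [0.708 0.262 0.083]
bowl [ 0.73  -0.283  0.002]
28.3
diff shaker/bowl [np.float64(2.2647462277091908), np.float64(2.0856950067476383)]
```

View pics/top_last.png

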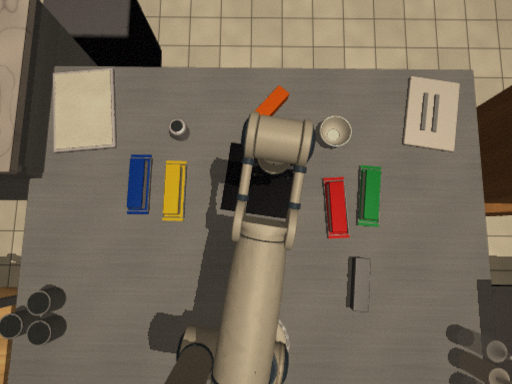

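View pics/side_last.png

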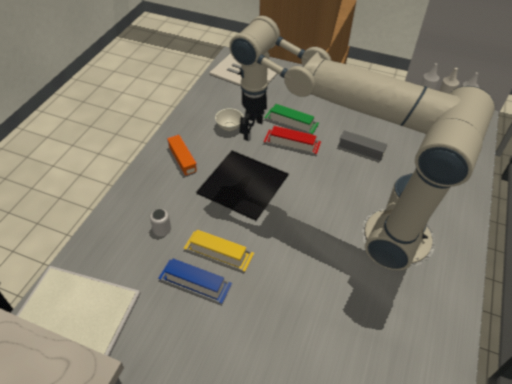

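All four lids sit at 50–52 mm, level and inside their holders in both views: top view blue (140,184), yellow (175,190), red (336,207), green (369,196). The arm is clear, and the shaker and bowl haven't moved.

```bash
python3 -c "
from bench import ticket
print(ticket.close_job())"
```

```text
the job is handed in; nothing more can be done
None
```

All four tubs are in the holders that match their lids, set down in the order yellow, blue, red, green. The job was handed in at about 28 s of the 99 s allowed.

- **Placement:** in the last check all four lids read 50–52 mm high (52 mm means flat on the liner). Their centres are within about 5 mm of the measured holder centres in the top view.
- **Disagreement between cameras:** the side view put the lids up to 6 mm off in y. The raw side-view figures would use up most of the 8 mm clearance. I put this down to the visible lid edge and calibration, because the images show every tub inside its walls.
- **Handling:** contact force stayed within about 7 N at every reading, and the tubs were level each time I looked on the way.
- **Bystanders:** the shaker and bowl match their starting positions to 1 mm in the top view. The orange and grey look-alikes were not touched.
- **At hand-in:** the arm was clear of everything.

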